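# Vent a goldsmith's mould press and take out the mould

## Robot

A 6-joint arm with a two-finger parallel gripper is mounted at the origin on the work surface. World frame = base frame: x ahead of the robot, y to its left, z up, the work surface at z = 0. Lengths are in m, angles in degrees, forces in N, time in s.
With the tool pointing down it reaches from about 0.3 to 0.75 m from the base axis. Payload 8.5 kg.
Tool frame: the origin (TCP) lies between the finger pads; the fingertips stand 19 mm ahead of it and the grasp point (between the pads) is the TCP; z points along the fingers, y is the direction in which the jaws open and shut (so a half turn about z gives the same grasp; the last joint's range is limited). The gripper opens to 85 mm and grips with 20 to 120 N. Pads are 22 mm wide; open, the fingers measure 114 mm over their backs; the gripper's body (76 mm by 85 mm) begins 54 mm behind the grasp point. The pads swing forward as they close: fully open they stand 13 mm farther back than shut.
Start: joints at [51.778, 21.807, 74.336, -0, 83.858, -12.336], TCP at [0.24, 0.495, 0.25] pointing down, gripper open.
Joint ranges: [-178.18, 178.18], [-50.72, 133.34], [12.68, 142.11], [-81.47, 261.47], [9.98, 163.14], [-165.26, 165.26]. Speed limits (degrees/s): [136.94, 136.94, 180, 180, 180, 180].

## Interface

Orientations are given as a 3x3 rotation matrix whose columns are the frame's x, y, z axes.
In Python, from rig import env gives the robot as it stands.
- The arm moves only by the shell command python3 -m pendant 'ROWS' [OPENING] [FORCE]. ROWS is JSON, a list of rows, each a list of 2 entries, a list of its own where there are three numbers: the shift along the tool's x, y, z scaled (see below), then the turn, a rotation vector about the tool's x, y, z scaled (see below). A call has 1 to 20 rows; each row shifts and turns the commanded pose from where the row before left it, along the tool's axes as they then stand; what a row does not reach is not made up. The controller multiplies each number of a shift by 0.1 m and each number of a turn by pi/2 rad. A row lasts 1/8 s, in which the tool goes at most 62.5 mm and 10.7 degrees, less where a joint would pass 70% of its speed; a pose out of reach is approached as far as the arm can. A call with a number of a shift or a turn outside -1 to 1 is refused whole. A call with a gripper value outside its range is refused whole. OPENING is the gripper command: -1 is shut, 1 is fully open, values between are in proportion, set as the call begins (- or left out, the last holds). The fingers move at their own pace and stop on an object; FORCE is the grip in N (left out, the last holds). Time passes only in rows, so rows that do not move let the fingers close. It gives the time, the measured TCP pose, the force and the opening at its end, in the units of the state.
- env.observe(): the state, without advancing time (a new reading comes with each control period).
- env.get_image(name): name is "scene" or "top" or "wrist"; returns a dict with "image" (400x640x3 uint8, red, green, blue), "K" (3x3 intrinsics, pixels), "R" (3x3) and "t" (3): a world point X has camera coordinates R X + t. Camera axes: x right, y down, z forward; pixel columns grow to the right and rows downward; lengths in m; the calibration is good to about 2 mm. The wrist camera is an equidistant fisheye: a pixel r from the principal point sees the ray r / f radians off the axis. A picture is of the moment at which its call begins. There is no depth.
- env.close_job(): hands the job in, once; it reports no verdict.
The state is a dict: "time_s": time; "q": joint angles; "qvel": joint speeds; "joint_efforts": joint torques, N m; "position": TCP position; "tool_rot": TCP orientation; "ft_force": force on the tool from outside, world axes, zero at the start; "wrist_torque": the same for the moment, N m; "grip_width": finger opening in m.
Only numpy, scipy, OpenCV 4.12 (cv2) and the standard library are available. Lean on these libraries where they do the work, as an engineer would, in place of code of your own. Each camera call takes 0.05 s, during which the arm holds its last target.

## Task

The mould press is still under air. Unscrew the knurled lock nut on its valve all the way up to its stop, then push the freed valve tip fully down with the fingers and hold it there for a good second to let the air out; after that, throw the toggle clamp's handle back over centre until it lies open, lift the aluminium mould out and lay it gently, flat and upright as it was, in the middle of the square steel bench block. Let go of it, leave the nut loose and the clamp open, and do not disturb the other things on the bench.

Things in the scene. Friction and masses are not known exactly. Their poses are not given: they have to be found in the camera images.
- press: Mould press, fixed: grey base plate 230 (x) x 300 (y) x 20 high; its x points away from the robot, turned up to 0.3 rad. Origin: bench level under the mould's centre line. In its frame (mm): mould along y, centre (0, 70), underside at 20, between stops 6 high; clamp tower 40 x 42 at (0, -29), 100 high; valve at (115, 20) on a round air chamber, 68 diameter, top at 50.
- nut_centre (a point): Centre of the valve's knurled brass lock nut: round, 35 diameter, 20 high, axis upright, 102 above the bench when down. Under it a 17 thick stem, 42 long: room for fingertips; above it the pin, 10 thick, stands out 24 (nut down) to 18 (nut up). Turned counter-clockwise from above it climbs the pin 2.5 mm per rad; if held from rising, it pushes the pin down until let go (harmless).
- lock_nut (a joint): Turn of the lock nut in rad, counter-clockwise from above positive. 0 = screwed down tight, 2.4 = up at its stop; starts between 0 and 0.5. Turning takes about 0.04 N m; it stays where it is left.
- valve_tip (a point): Round brass cap of the valve pin, 13 diameter. This point: centre of its upper face, 136 above the bench when the pin is up. It is pressed straight down.
- valve_pin (a joint): How far the valve pin is pushed down, in m: 0 = up, 0.005 = fully down. A spring pushes it back up, with 4 N at the top and 8.5 N fully down. It can go down only as far as the nut has climbed, as the nut strikes the stem.
- handle_grip (a point): Middle of the black grip of the toggle clamp's handle: round bar 19 diameter, the grip reaching from 55 to 105 from the hinge, this point at 80. The hinge lies along the press's x, at (0, -38) in the press's frame (mm), 85 above the bench. Shut, the handle leans 25 degrees from upright towards the mould (+y of the press).
- clamp_handle (a joint): Handle angle in rad: 0 shut, 0.44 upright, 1.75 thrown back to -y of the press, 75 degrees off upright (fully open). Pushed well past upright to -y (over about 0.9) it falls open by its weight; short of upright it falls shut. Under 3 N on the grip moves it. Opening swings the clamp's bar, 16 wide and covering 26 of the mould's end, up to nearly upright at that -y end.
- mould_centre (a point): Centre of the two-part aluminium mould, a block 48 (its x) x 120 (its y) x 50 high, about 0.5 kg, lying in the press's nest, loose once the clamp is open; its centre is 45 above the bench there. Its z axis points up. Grip it across its 48 width.
- bench_block: Square steel bench block 110 x 110 x 24 high, fixed; the place for the mould. Origin: centre of its underside, on the bench. Its upper face is 24 above the bench. It lies left of the press.
- round_block: Round steel block, 108 diameter, 24 high, fixed; not used. Origin: centre of its underside. It and the square block lie one beyond the other, in either order.
- hammer: bystander: jeweller's hammer with wooden handle, lying, about 200 long, at the right, beyond the press. To be left alone.
- brush: bystander: bench brush, lying, about 170 long, at the far side beyond the press. To be left alone.
- burnisher: bystander: burnisher with a turned wooden handle, lying, about 125 long, 32 thick, near left. To be left alone.
- ring_dish: bystander: small white bowl, 68 across, 22 high, standing on the press's base plate, 115 to the far side of the mould's line and 95 towards the handle end. To be left alone.
- small_block: bystander: loose steel block 60 x 60 x 30 high, beyond the square and round blocks. To be left alone.
- pliers: bystander: pliers lying flat, about 165 long, 12 thick, far right. To be left alone.
Mind the look-alikes: they are no part of the job. There is more than one size of the part that bears mould_centre; the job needs the larger. Leave any blue look-alike of the bench_block alone.

How it is judged (in metres and radians):
On the way, in this order (a step that is already met when the one before it is completed fails the run):
1. the lock nut is unscrewed to its stop (within 0.3 rad) while the mould is still clamped (value of joint lock_nut above 2.1 rad and value of joint clamp_handle below 0.3 rad), for 0.1 s.
2. the fingers hold the valve tip pushed down (over 4 of 5 mm) for 0.7 s, the clamp still shut (value of joint valve_pin above 0.004 m and contact force between the fingers and valve_pin_c1 above 1 N and value of joint clamp_handle below 0.3 rad), for 0.7 s.
3. the clamp handle is thrown over centre and lies open, the mould still in the nest (value of joint clamp_handle above 1.5 rad and height (world z) of mould_centre below 0.055 m), for 0.2 s.
4. the mould is lifted clear of the nest, at least 20 mm up (height (world z) of mould_centre above 0.065 m and value of joint clamp_handle above 1.5 rad), for 0.1 s.
At the end, for the whole second after the job is handed in: The mould lies flat and upright (within 5 degrees) and at rest on the square bench block, its centre within 25 mm of the block's centre; the clamp handle lies open (over 1.5 rad), the lock nut is up at its stop (within 0.3 rad) and the valve pin has sprung back up (under 1.5 mm) (horizontal distance between mould_centre and bench_block below 0.025 m and z of mould_centre in the frame of bench_block between 0.045 and 0.053 m and angle between mould_centre's own z axis and vertical below 0.08 rad and linear speed of mould below 0.02 m/s and contact force between mould and bench_block above 1 N and value of joint clamp_handle above 1.5 rad and value of joint lock_nut above 2.1 rad and value of joint valve_pin below 0.0015 m); the robot touches nothing.
It fails at once if the mould is dropped on the block (falls free at over 0.5 m/s, about 13 mm) (horizontal distance between mould_centre and bench_block below 0.12 m and contact force between the fingers and mould below 0.1 N and linear speed of mould above 0.5 m/s).
It fails at once if a bystander (hammer, brush, burnisher, bowl, loose block or pliers) is shifted by more than 30 mm (distance of any of hammer, brush, burnisher, ring_dish, small_block, pliers from where it was at the start of the episode above 0.03 m).
It also fails if it takes over 72 s, if anything falls off the work surface, if the arm or the gripper's body presses on something with over 40 N, if the wrist force passes 120 N, or if a joint passes its speed limit or range.

## Working session

There is one attempt and no reset: what is moved stays moved. The work goes in short steps, Python scripts to look and compute and a shell command to move; the robot and the scene stay as the last step left them, time stands still between calls to the robot, and variables do not carry over. Pictures are saved under pics/ and viewed, and the job is handed in when it is done.

```bash
ls; mkdir -p pics; python3 - <<'E'
from rig import env
import cv2,numpy as np
print(env.observe())
for n in("scene","top","wrist"):
    d=env.get_image(n); cv2.imwrite(f"pics/{n}0.png",d["image"][:,:,::-1]); print(n,d["K"].tolist(),d["R"].round(4).tolist(),d["t"].round(4).tolist())
E
```

```text
pics
{'time_s': 0.0, 'q': array([ 5.17772538e+01,  2.18392975e+01,  7.43863709e+01, -4.31417086e-03,
        8.38589393e+01, -1.23371048e+01]), 'qvel': array([-0.00678851, -0.00467077,  0.00343551, -0.02213631, -0.13212327,
        0.05223509]), 'joint_efforts': array([ 2.05800541e-03, -4.48448753e+01, -2.31285059e+01, -8.98185863e-05,
        4.72225467e-03,  6.05884316e-05]), 'position': array([0.23996544, 0.49457194, 0.24971811]), 'tool_rot': array([[-8.99670652e-01,  4.36568421e-01, -8.54839019e-04],
       [ 4.36569191e-01,  8.99669876e-01, -1.20641844e-03],
       [ 2.42388721e-04, -1.45857564e-03, -9.99998907e-01]]), 'ft_force': array([ 0.58233659,  0.23137704, -0.11802324]), 'wrist_torque': array([ 0.0274297 , -0.03856379,  0.07346695]), 'grip_width': 0.08540604925606284}
scene [[429.58187913427497, 0.0, 323.39978821122065], [0.0, 429.58187913427497, 199.71979520324257], [0.0, 0.0, 1.0]] [[-0.0356, 0.9993, -0.0127], [0.8501, 0.0236, -0.5261], [-0.5255, -0.0295, -0.8503]] [-0.0715, -0.3838, 1.7431]
top [[445.2674281952026, 0.0, 323.0897507973708], [0.0, 445.2674281952026, 197.26123257762825], [0.0, 0.0, 1.0]] [[0.0009, -0.9999, 0.0121], [-0.9923, -0.0024, -0.1241], [0.1241, -0.0119, -0.9922]] [0.0689, 0.5525, 1.5731]
wrist [[309.70691628693146, 0.0, 319.1912284162272], [0.0, 309.70691628693146, 201.13731740252817], [0.0, 0.0, 1.0]] [[0.4364, 0.8997, -0.0013], [0.8579, -0.4157, 0.3019], [0.2711, -0.1329, -0.9533]] [-0.5505, -0.0398, 0.3812]
```

View pics/top0.png

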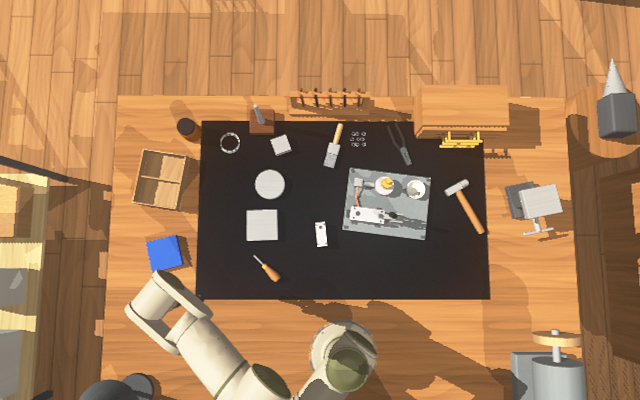

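View pics/scene0.png

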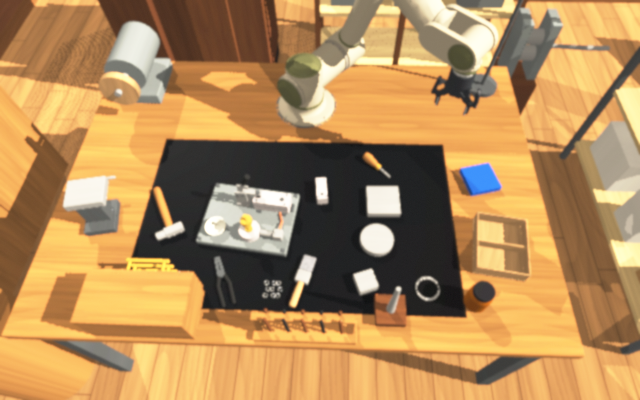

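View pics/wrist0.png

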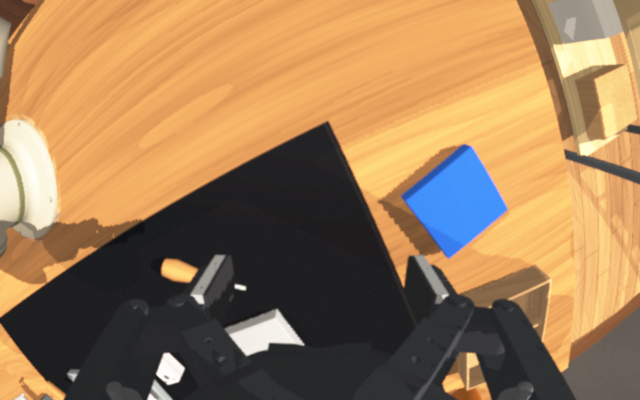

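The top picture shows the press at (388,203). The small mould look-alike lies loose at (321,234). The square block is at (262,225), the round block at (270,184) and the blue look-alike at (165,252). Next, a close crop.

```bash
python3 - <<'E'
import cv2
a=cv2.imread("pics/top0.png")[160:245,335:445]; cv2.imwrite("pics/c1.png",cv2.resize(a,None,fx=7,fy=7,interpolation=cv2.INTER_CUBIC))
a=cv2.imread("pics/scene0.png")[170:265,190:310]; cv2.imwrite("pics/c2.png",cv2.resize(a,None,fx=6,fy=6,interpolation=cv2.INTER_CUBIC))
E
```

```text
(no output)
```

View pics/c1.png

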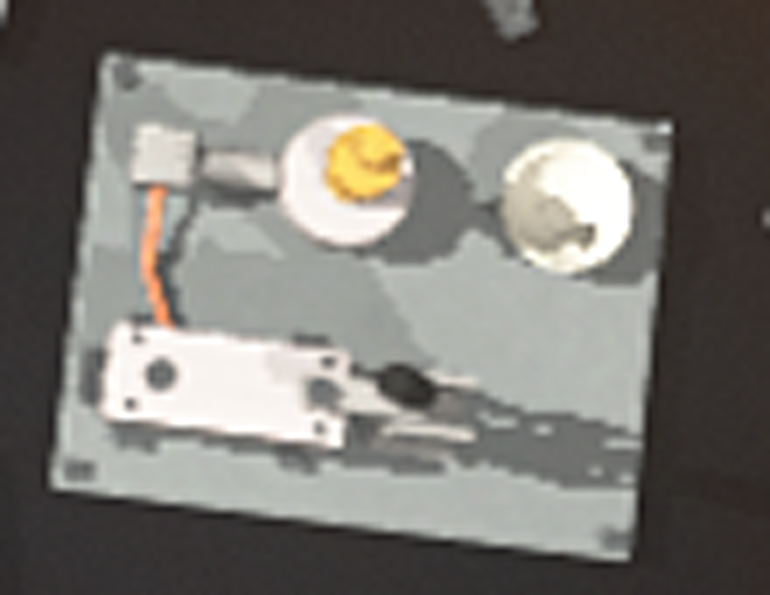

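View pics/c2.png

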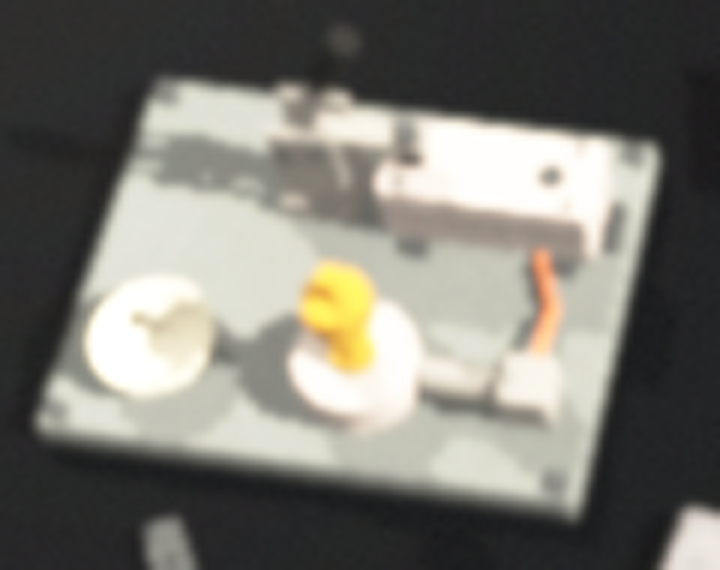

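```bash
cat > h.py <<'E'
import numpy as np,cv2
CAL={"top":(np.array([[445.2674,0,323.08975],[0,445.2674,197.26123],[0,0,1]]),np.array([[.0009,-.9999,.0121],[-.9923,-.0024,-.1241],[.1241,-.0119,-.9922]]),np.array([.0689,.5525,1.5731])),
"scene":(np.array([[429.58188,0,323.3998],[0,429.58188,199.7198],[0,0,1]]),np.array([[-.0356,.9993,-.0127],[.8501,.0236,-.5261],[-.5255,-.0295,-.8503]]),np.array([-.0715,-.3838,1.7431]))}
def back(cam,px,z,C=None):
    K,R,t=C or CAL[cam]; px=np.atleast_2d(px)+0.0; r=(np.c_[px,np.ones(len(px))]@np.linalg.inv(K).T)@R; o=-R.T@t
    return o+r*((z-o[2])/r[:,2])[:,None]
def proj(cam,X):
    K,R,t=CAL[cam]; c=np.atleast_2d(X)@R.T+t; c=c@K.T; return c[:,:2]/c[:,2:]
E
python3 - <<'E'
from h import *
np.set_printoptions(precision=4,suppress=True)
f=lambda l:np.array(l)/7-0.4+[335,160]
g=lambda l:np.array(l)/6-0.4+[190,170]
P=back("top",f([(105,52),(672,122),(632,560),(50,490)]),.02);print("plate top",P)
P2=back("scene",g([(160,80),(660,145),(580,518),(38,432)]),.02);print("plate scene",P2)
for q in(P,P2): 
    print(np.linalg.norm(np.diff(q,axis=0),axis=1), [np.degrees(np.arctan2(*(q[i]-q[j])[1::-1])) for i,j in((0,1),(3,2),(0,3),(1,2))],q.mean(0))
M=back("top",f([(110,323),(352,350),(341,447),(100,418)]),.07);print("mould",M,M.mean(0),np.linalg.norm(np.diff(M,axis=0),axis=1))
print("nut",back("top",f([(364,163)]),.112),back("scene",g([(337,300)]),.118))
print("chamber",back("top",f([(347,180)]),.05), "bowl",back("top",f([(567,205)]),.042))
E
python3 - <<'E'
import cv2
a=cv2.imread("pics/top0.png")[165:275,235:335]; cv2.imwrite("pics/c3.png",cv2.resize(a,None,fx=5,fy=5,interpolation=cv2.INTER_CUBIC))
E
```

```text
plate top [[ 0.6664 -0.0277  0.02  ]
 [ 0.63   -0.3252  0.02  ]
 [ 0.4011 -0.2978  0.02  ]
 [ 0.4367  0.0022  0.02  ]]
plate scene [[ 0.402  -0.2941  0.02  ]
 [ 0.4394  0.0046  0.02  ]
 [ 0.6757 -0.0228  0.02  ]
 [ 0.6337 -0.3221  0.02  ]]
[0.2997 0.2305 0.3021] [np.float64(83.0308374389333), np.float64(83.23679268115534), np.float64(-7.410787307785285), np.float64(-6.813418374806736)] [ 0.5335 -0.1621  0.02  ]
[0.301  0.2379 0.3023] [np.float64(-97.13219562280374), np.float64(-97.9852664894364), np.float64(173.10508652720986), np.float64(173.39695102065346)] [ 0.5377 -0.1586  0.02  ]
mould [[ 0.518  -0.0257  0.07  ]
 [ 0.5046 -0.1474  0.07  ]
 [ 0.4558 -0.1411  0.07  ]
 [ 0.4701 -0.0203  0.07  ]] [ 0.4871 -0.0836  0.07  ] [0.1225 0.0492 0.1216]
nut [[ 0.5932 -0.1485  0.112 ]] [[ 0.6011 -0.1463  0.118 ]]
chamber [[ 0.5942 -0.1493  0.05  ]] bowl [[ 0.5827 -0.2639  0.042 ]]
```

View pics/c3.png

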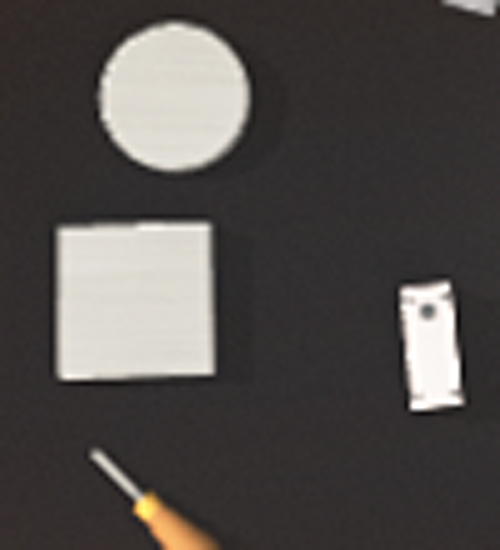

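```bash
python3 - <<'E'
from h import *
np.set_printoptions(precision=4,suppress=True)
P=back("top",np.array([(57,226),(212,222),(216,375),(58,380)])/5-.4+[235,165],.024);print(P,P.mean(0),np.linalg.norm(np.diff(P,axis=0),axis=1))
E
python3 -m pendant '[[[-0.429,-0.303,0],[0,0,0]],[[-0.429,-0.303,0],[0,0,0]],[[-0.429,-0.303,0],[0,0,0]],[[-0.429,-0.303,0],[0,0,0]],[[-0.429,-0.303,0],[0,0,0]],[[-0.429,-0.303,0],[0,0,0]],[[-0.429,-0.303,0],[0,0,0]],[[-0.429,-0.303,0],[0,0,0]],[[-0.429,-0.303,0],[0,0,0]],[[-0.429,-0.303,0],[0,0,0]],[[-0.429,-0.303,0],[0,0,0]],[[-0.429,-0.303,0],[0,0,0]],[[-0.429,-0.303,0],[0,0,0]],[[-0.429,-0.303,0],[0,0,0]]]' 1 30
python3 -m pendant '[[[0,0,0],[0,0,0.115]],[[0,0,0],[0,0,0.115]],[[0,0,0],[0,0,0.115]],[[0,0,0],[0,0,0.115]],[[0,0,0],[0,0,0.115]],[[0,0,0],[0,0,0.115]],[[0,0,0],[0,0,0.115]],[[0,0,0],[0,0,0.115]],[[0,0,0],[0,0,0.115]],[[0,0,0],[0,0,0.115]],[[0,0,0],[0,0,0]]]'
python3 - <<'E'
from rig import env
import cv2,numpy as np
np.set_printoptions(precision=4,suppress=True)
print(env.observe())
for n in("wrist","scene","top"):
    d=env.get_image(n); cv2.imwrite(f"pics/{n}1.png",d["image"][:,:,::-1]); np.savez(f"pics/{n}1.npz",**d)
E
```

```text
[[0.5073 0.3481 0.024 ]
 [0.5105 0.2363 0.024 ]
 [0.4003 0.2319 0.024 ]
 [0.3966 0.3449 0.024 ]] [0.4537 0.2903 0.024 ] [0.1118 0.1103 0.113 ]
time_s: 1.9
position: [0.5958, -0.1507, 0.25]
tool_rot: [[-0.9, 0.437, -0.0], [0.437, 0.9, 0.0], [0.001, 0.0, -1.0]]
ft_force: [0.7, -0.1, 0.4]
grip_width: 0.0851
time_s: 3.28
position: [0.5952, -0.149, 0.25]
tool_rot: [[0.633, 0.774, -0.001], [0.774, -0.633, 0.0], [-0.0, -0.001, -1.0]]
ft_force: [-0.9, 0.5, 0.5]
grip_width: 0.0855
{'time_s': 3.275, 'q': array([-25.0982,  28.3512,  63.4962,  -0.0028,  88.1885,  14.1953]), 'qvel': array([ 0.0128, -0.0086, -0.0326,  0.0596, -0.0431, -4.7467]), 'joint_efforts': array([ -0.0011, -51.5495, -23.809 ,   0.0001,   0.0024,   1.0415]), 'position': array([ 0.5952, -0.149 ,  0.25  ]), 'tool_rot': array([[ 0.6333,  0.7739, -0.0006],
       [ 0.7739, -0.6333,  0.0002],
       [-0.0002, -0.0006, -1.    ]]), 'ft_force': array([-0.887 ,  0.4704,  0.5031]), 'wrist_torque': array([-0.0151,  0.0244,  0.0254]), 'grip_width': 0.08550506046807019}
```

View pics/wrist1.png

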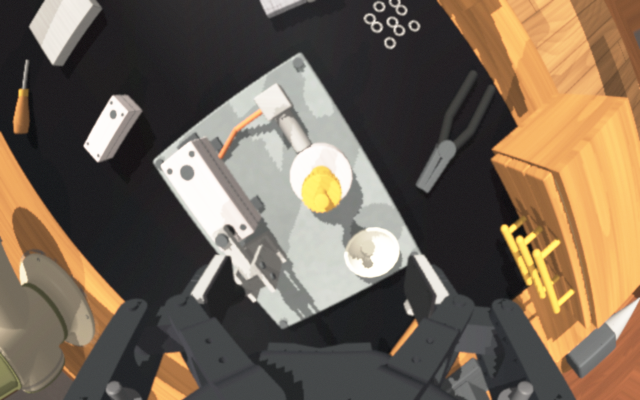

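```bash
cat >> h.py <<'E'
def wp(X,d):
    K,R,t=d["K"],d["R"],d["t"]; c=np.atleast_2d(X)@R.T+t; th=np.arctan2(np.hypot(c[:,0],c[:,1]),c[:,2]); n=np.hypot(c[:,0],c[:,1])
    return np.c_[K[0,2]+K[0,0]*th*c[:,0]/n, K[1,2]+K[1,1]*th*c[:,1]/n]
def press(p,l):
    x,y,a=p; l=np.atleast_2d(l); c,s=np.cos(a),np.sin(a); return np.c_[x+c*l[:,0]-s*l[:,1],y+s*l[:,0]+c*l[:,1],l[:,2]]
E
python3 - <<'E'
import cv2
from h import *
a=cv2.imread("pics/wrist1.png"); d=np.load("pics/wrist1.npz")
p=(.4785,-.1531,np.radians(-7))
L=[(.115,.02,.136),(.115,.02,.112)]+[(sx*.024,.07+sy*.06,.07) for sx in(-1,1) for sy in(-1,1)]
w=wp(press(p,L),d); print(w.round(1))
c=a[40:330,140:440]; c=cv2.resize(c,None,fx=2.6,fy=2.0,interpolation=cv2.INTER_CUBIC)
c=cv2.resize(a[130:230,150:370],None,fx=3.6,fy=3.6,interpolation=cv2.INTER_CUBIC)
for u,v in w: cv2.drawMarker(c,(int((u-150+.5)*3.6),int((v-130+.5)*3.6)),(0,0,255),0,10,1)
cv2.imwrite("pics/c4.png",c)
E
```

```text
[[318.  202.6]
 [318.1 194.3]
 [220.4 253.6]
 [158.3 167.9]
 [252.7 233.8]
 [188.6 142.7]]
```

View pics/c4.png

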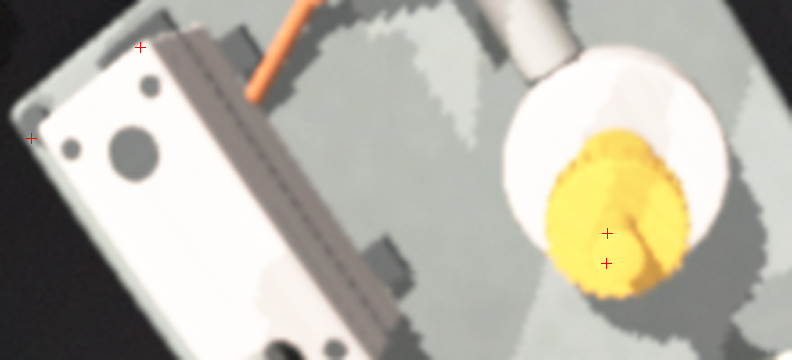

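```bash
python3 - <<'E'
from h import *
from scipy.optimize import least_squares
d=np.load("pics/wrist1.npz")
ob=np.array([(628,255),(619,224),(153,40),(38,122)])/3.6-.5+[150,130]
L=[(.115,.02,.136),(.115,.02,.112),(.024,.13,.07),(-.024,.13,.07)]
f=lambda p:(wp(press(p,L),d)-ob).ravel()
r=least_squares(f,(.4785,-.1531,-.12));print(r.x,np.degrees(r.x[2]),r.fun.round(1)); print(press(r.x,[(.115,.02,.136),(0,.07,.045)]))
E
```

```text
[ 0.48264135 -0.15275198 -0.13172574] -7.54732920121751 [-1.3 -0.1  0.9  0.3 -0.1 -1.2  0.8  1. ]
[[ 0.59927198 -0.14802993  0.136     ]
 [ 0.49183551 -0.08335841  0.045     ]]
```

```bash

python3 -m pendant '[[[0.02,0.01,0.2],[0,0,0]],[[0,0,0.2],[0,0,0]],[[0,0,0.2],[0,0,0]],[[0,0,0.2],[0,0,0]],[[0,0,0],[0,0,0]],[[0,0,0],[0,0,0]]]'
python3 - <<'E'
from rig import env
import cv2
from h import *
d=env.get_image("wrist"); cv2.imwrite("pics/wrist2.png",d["image"][:,:,::-1]); np.savez("pics/wrist2.npz",**d)
print(env.observe()["position"])
w=wp([(.597,-.148,.136),(.597,-.148,.112)],d);print(w)
a=d["image"][:,:,::-1].copy()
c=cv2.resize(a[100:300,200:440],None,fx=3,fy=3,interpolation=cv2.INTER_CUBIC)
for u,v in w: cv2.drawMarker(c,(int((u-200+.5)*3),int((v-100+.5)*3)),(0,0,255),0,10,1)
cv2.imwrite("pics/c5.png",c)
E
```

```text
time_s: 4.18
position: [0.5976, -0.1483, 0.1712]
tool_rot: [[0.634, 0.773, 0.001], [0.773, -0.634, -0.001], [0.0, 0.001, -1.0]]
ft_force: [0.3, 0.6, 0.9]
grip_width: 0.0853
[ 0.5976676  -0.14829524  0.1713915 ]
[[318.2378765  247.22373602]
 [318.2929603  230.88660878]]
```

View pics/c5.png

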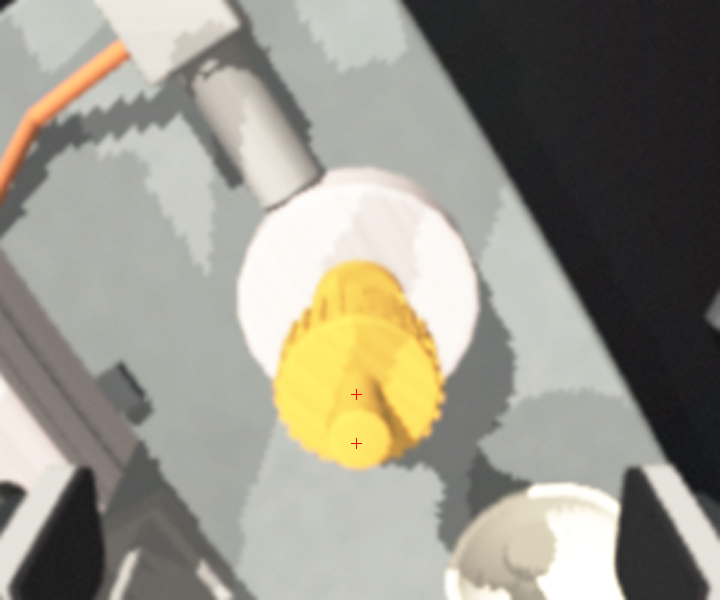

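```bash

python3 -m pendant '[[[0.005,0.01,0.2],[0,0,0]],[[0,0,0.2],[0,0,0]],[[0,0,0.2],[0,0,0]],[[0,0,0.11],[0,0,0]],[[0,0,0],[0,0,0]]]'
python3 -m pendant '[[[0,0,0],[0,0,0]],[[0,0,0],[0,0,0]],[[0,0,0],[0,0,0]],[[0,0,0],[0,0,0]],[[0,0,0],[0,0,0]],[[0,0,0],[0,0,0]],[[0,0,0],[0,0,0]],[[0,0,0],[0,0,0]]]' -0.6 30
python3 - <<'E'
from rig import env
import cv2
d=env.get_image("wrist"); cv2.imwrite("pics/wrist3.png",d["image"][:,:,::-1])
o=env.observe();print(o["ft_force"],o["wrist_torque"],o["grip_width"])
E
```

```text
time_s: 4.85
position: [0.5984, -0.1484, 0.0993]
tool_rot: [[0.634, 0.773, -0.0], [0.773, -0.634, 0.0], [-0.0, -0.0, -1.0]]
ft_force: [0.6, -1.1, 0.4]
grip_width: 0.0852
time_s: 5.85
position: [0.5981, -0.1481, 0.0994]
tool_rot: [[0.634, 0.773, -0.001], [0.773, -0.634, 0.0], [-0.0, -0.001, -1.0]]
ft_force: [-4.7, 3.0, 4.5]
grip_width: 0.034
[-4.83002574  3.65948413  5.42832542] [4.72277293e-01 6.54883503e-01 5.99676668e-04] 0.033827186898066415
```

View pics/wrist3.png

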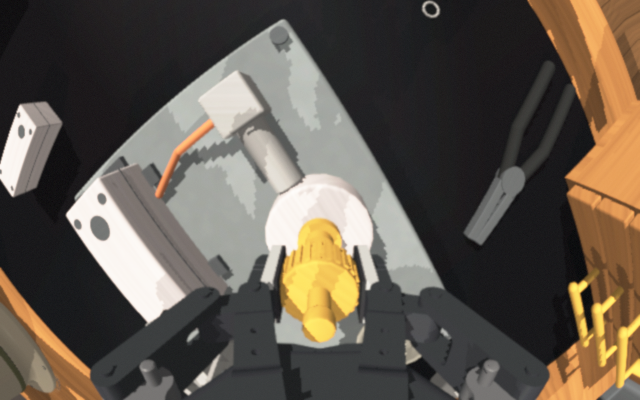

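```bash

python3 -m pendant '[[[0,-0.006,0],[0,0,0]],[[0,0,-0.0045],[0,0,-0.115]],[[0,0,-0.0045],[0,0,-0.115]],[[0,0,-0.0045],[0,0,-0.115]],[[0,0,-0.0045],[0,0,-0.115]],[[0,0,0],[0,0,0]]]'
python3 - <<'E'
from rig import env
import cv2
d=env.get_image("wrist"); cv2.imwrite("pics/wrist4.png",d["image"][:,:,::-1])
o=env.observe();print(o["ft_force"],o["wrist_torque"],o["grip_width"],o["q"])
E
```

```text
time_s: 6.65
position: [0.5977, -0.1479, 0.1011]
tool_rot: [[-0.036, 0.999, -0.001], [0.999, 0.036, 0.0], [0.0, -0.001, -1.0]]
ft_force: [-4.6, 3.0, 4.0]
grip_width: 0.0343
[-4.28741196  2.55417985  4.03638119] [ 0.42804934  0.66590451 -0.00148808] 0.034028242442020296 [-2.48999370e+01  3.60595666e+01  7.55004583e+01 -4.53455041e-03
  6.84783418e+01 -2.68502920e+01]
```

View pics/wrist4.png

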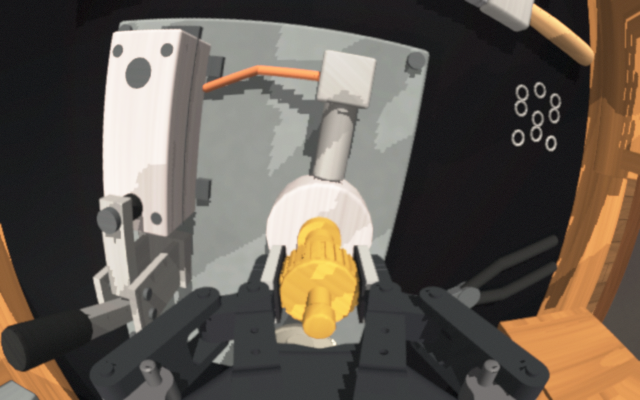

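```bash

python3 -m pendant '[[[0,0,-0.0045],[0,0,-0.115]],[[0,0,-0.0045],[0,0,-0.115]],[[0,0,-0.0045],[0,0,-0.115]],[[0,0,-0.0045],[0,0,-0.115]],[[0,0,-0.0045],[0,0,-0.115]],[[0,0,-0.0045],[0,0,-0.115]],[[0,0,-0.0045],[0,0,-0.115]],[[0,0,0],[0,0,0]]]'
python3 - <<'E'
from rig import env
import cv2
d=env.get_image("wrist"); cv2.imwrite("pics/wrist5.png",d["image"][:,:,::-1])
o=env.observe();print(o["ft_force"],o["wrist_torque"],o["grip_width"],o["q"])
E
python3 -m pendant '[[[0,0,-0.0045],[0,0,-0.09]],[[0,0,0],[0,0,0]]]'
python3 - <<'E'
from rig import env
o=env.observe();print(o["ft_force"],o["wrist_torque"],o["grip_width"],o["q"])
E
```

```text
time_s: 7.7
position: [0.5971, -0.1483, 0.1041]
tool_rot: [[-0.964, 0.268, -0.002], [0.268, 0.964, -0.0], [0.002, -0.001, -1.0]]
ft_force: [-7.3, 0.4, 2.9]
grip_width: 0.0342
[-7.75887019  0.53700831  4.67681964] [0.07710948 1.11823872 0.10402971] 0.03401760971882176 [-2.49343902e+01  3.58532843e+01  7.53405502e+01 -7.11889662e-02
  6.89195398e+01 -9.92891296e+01]
time_s: 8.0
position: [0.5971, -0.1484, 0.1045]
tool_rot: [[-0.991, 0.131, -0.002], [0.131, 0.991, -0.0], [0.002, -0.0, -1.0]]
ft_force: [-7.8, 0.0, 3.7]
grip_width: 0.0341
[-7.83501605  0.02793665  3.72161408] [ 0.07590722  1.12265733 -0.47986694] 0.03413488563685166 [-2.49463354e+01  3.58272327e+01  7.53140449e+01 -5.94258408e-02
  6.89752547e+01 -1.07398114e+02]
```

View pics/wrist5.png

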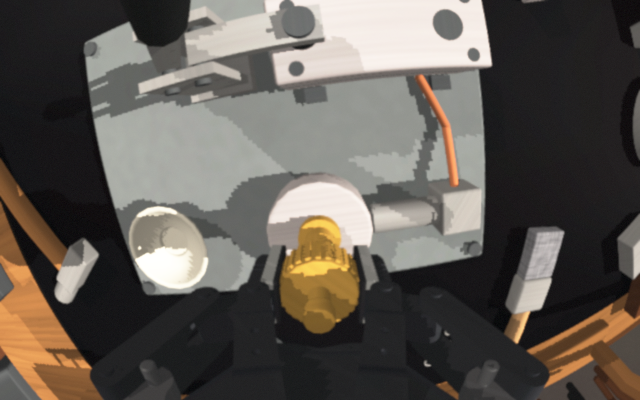

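```bash

python3 -m pendant '[[[0,0,0],[0,0,-0.06]],[[0,0,0],[0,0,0]]]'
python3 - <<'E'
from rig import env
o=env.observe();print(o["ft_force"],o["wrist_torque"],o["grip_width"],o["q"])
E
```

```text
time_s: 8.25
position: [0.5983, -0.1485, 0.1049]
tool_rot: [[-0.999, 0.039, 0.001], [0.039, 0.999, -0.001], [-0.001, -0.001, -1.0]]
ft_force: [-0.9, 0.3, 3.2]
grip_width: 0.0344
[-0.85813415  0.3234989   3.18200669] [-0.02136478  0.26011813 -0.69710297] 0.034408834659565124 [-2.49307792e+01  3.58303058e+01  7.52204983e+01 -6.26502667e-03
  6.88729984e+01 -1.12705202e+02]
```

```bash

python3 -m pendant '[[[0,0,0],[0,0,0]],[[0,0,0],[0,0,0]],[[0,0,0],[0,0,0]],[[0,0,-0.25],[0,0,0]],[[0,0,-0.25],[0,0,0]],[[0,0,-0.25],[0,0,0]]]' 0.6
python3 -m pendant '[[[0,0,0],[0,0,0]],[[0,0,0],[0,0,0]],[[0,0,0],[0,0,0]],[[0,0,0],[0,0,0]],[[0,0,0],[0,0,0]],[[0,0,0],[0,0,0]],[[0,0,0],[0,0,0]]]' -1 40
python3 - <<'E'
from rig import env
import cv2
d=env.get_image("wrist"); cv2.imwrite("pics/wrist6.png",cv2.resize(d["image"][150:400,200:440,::-1],None,fx=2.4,fy=2.4))
o=env.observe();print(o["ft_force"],o["wrist_torque"],o["grip_width"],o["position"])
E
```

```text
time_s: 9.0
position: [0.5979, -0.1479, 0.1804]
tool_rot: [[-0.999, 0.036, -0.0], [0.036, 0.999, -0.0], [0.0, -0.0, -1.0]]
ft_force: [0.3, 0.2, 0.3]
grip_width: 0.0684
time_s: 9.88
position: [0.5979, -0.148, 0.1797]
tool_rot: [[-0.999, 0.036, -0.0], [0.036, 0.999, -0.0], [0.0, -0.0, -1.0]]
ft_force: [-0.6, -0.9, -0.2]
grip_width: -0.0
[-0.32454576  0.39360427 -0.43370995] [ 0.00082979  0.01151972 -0.02687308] 0.00017481030628119465 [ 0.59792157 -0.14799195  0.17974218]
```

View pics/wrist6.png

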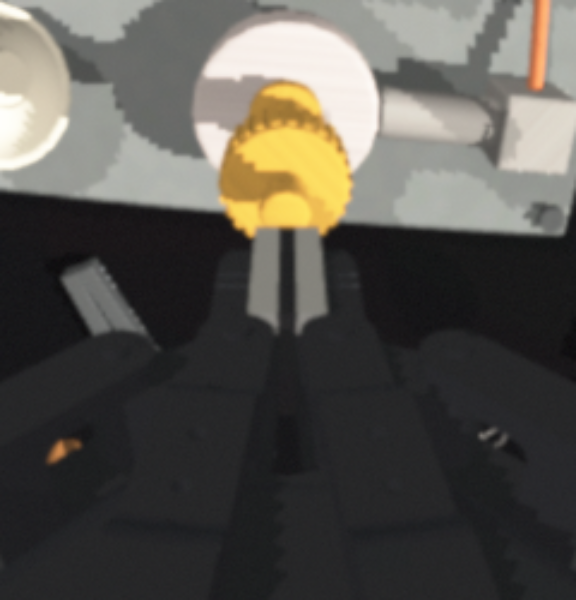

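```bash

python3 -m pendant '[[[0,0,0.12],[0,0,0]],[[0,0,0.12],[0,0,0]],[[0,0,0],[0,0,0]]]'
python3 -m pendant '[[[0,0,0.03],[0,0,0]],[[0,0,0],[0,0,0]]]'
python3 -m pendant '[[[0,0,0.02],[0,0,0]],[[0,0,0],[0,0,0]]]'
```

```text
time_s: 10.3
position: [0.5978, -0.1479, 0.1548]
tool_rot: [[-0.999, 0.036, -0.001], [0.036, 0.999, 0.001], [0.001, 0.001, -1.0]]
ft_force: [-2.0, 0.8, 3.1]
grip_width: -0.0003
time_s: 10.55
position: [0.5978, -0.148, 0.153]
tool_rot: [[-0.999, 0.036, -0.0], [0.036, 0.999, -0.0], [0.0, -0.0, -1.0]]
ft_force: [-2.1, -0.4, 4.4]
grip_width: 0.0004
time_s: 10.8
position: [0.5978, -0.148, 0.1513]
tool_rot: [[-0.999, 0.036, 0.0], [0.036, 0.999, -0.0], [-0.0, -0.0, -1.0]]
ft_force: [-2.1, 1.0, 6.6]
grip_width: -0.0001
```

```bash

python3 -m pendant '[[[0,0,0.02],[0,0,0]],[[0,0,0],[0,0,0]]]'
python3 -m pendant '[[[0,0,0.02],[0,0,0]],[[0,0,0],[0,0,0]]]'
```

```text
time_s: 11.05
position: [0.5979, -0.148, 0.15]
tool_rot: [[-0.999, 0.035, 0.001], [0.035, 0.999, -0.001], [-0.001, -0.001, -1.0]]
ft_force: [-4.3, 0.9, 10.3]
grip_width: -0.0001
time_s: 11.3
position: [0.598, -0.1481, 0.1498]
tool_rot: [[-0.999, 0.035, 0.003], [0.035, 0.999, -0.002], [-0.003, -0.001, -1.0]]
ft_force: [-8.1, 3.0, 22.1]
grip_width: -0.0001
```

```bash

python3 -m pendant '[[[0,0,0],[0,0,0]],[[0,0,0],[0,0,0]],[[0,0,0],[0,0,0]],[[0,0,0],[0,0,0]],[[0,0,0],[0,0,0]],[[0,0,0],[0,0,0]],[[0,0,0],[0,0,0]],[[0,0,0],[0,0,0]],[[0,0,0],[0,0,0]],[[0,0,0],[0,0,0]],[[0,0,0],[0,0,0]],[[0,0,0],[0,0,0]]]'
python3 -m pendant '[[[0,0,-0.1],[0,0,0]],[[0,0,-0.4],[0,0,0]],[[0,0,-0.4],[0,0,0]],[[0,0,0],[0,0,0]],[[0,0,0],[0,0,0]]]'
python3 - <<'E'
from rig import env
import cv2
from h import *
for n in("wrist","top","scene"):
    d=env.get_image(n); cv2.imwrite(f"pics/{n}7.png",d["image"][:,:,::-1]); np.savez(f"pics/{n}7.npz",**d)
E
```

```text
time_s: 12.8
position: [0.5981, -0.1481, 0.1499]
tool_rot: [[-0.999, 0.035, 0.003], [0.035, 0.999, -0.002], [-0.003, -0.001, -1.0]]
ft_force: [-8.4, 3.2, 22.8]
grip_width: -0.0001
time_s: 13.42
position: [0.5977, -0.1479, 0.2358]
tool_rot: [[-0.999, 0.036, -0.001], [0.036, 0.999, 0.001], [0.001, 0.001, -1.0]]
ft_force: [-0.1, -0.1, -1.3]
grip_width: -0.0003
```

View pics/wrist7.png

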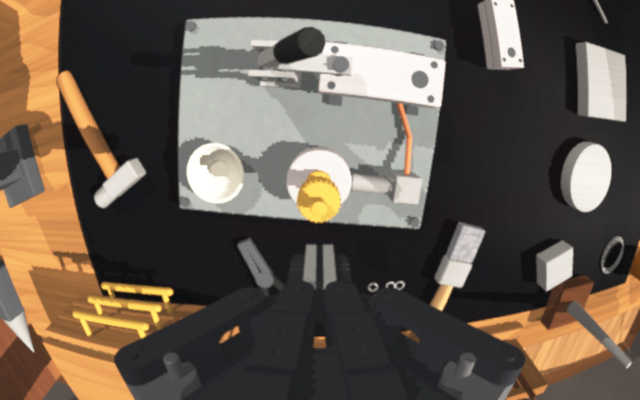

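```bash

python3 -m pendant '[[[0,0,0],[0,0,0.1057]],[[0,0,0],[0,0,0.1057]],[[0,0,0],[0,0,0.1057]],[[0,0,0],[0,0,0.1057]],[[0,0,0],[0,0,0.1057]],[[0,0,0],[0,0,0.1057]],[[0,0,0],[0,0,0.1057]],[[0,0,0],[0,0,0.1057]],[[0,0,0],[0,0,0.1057]],[[0,0,0],[0,0,0.1057]],[[0,0,0],[0,0,0]],[[0.1,-0.4,0],[0,0,0]],[[0.1,-0.4,0],[0,0,0]],[[0.05,-0.35,0],[0,0,0]],[[0,0,0],[0,0,0]],[[0,0,0],[0,0,0]]]'
python3 - <<'E'
from rig import env
import cv2
from h import *
for n in("wrist","top","scene"):
    d=env.get_image(n); cv2.imwrite(f"pics/{n}8.png",d["image"][:,:,::-1]); np.savez(f"pics/{n}8.npz",**d)
E
```

```text
time_s: 15.58
position: [0.4875, -0.1092, 0.2368]
tool_rot: [[0.123, 0.992, 0.001], [0.992, -0.123, -0.0], [-0.0, 0.001, -1.0]]
ft_force: [-0.1, -0.3, -1.1]
grip_width: -0.0001
```

View pics/wrist8.png

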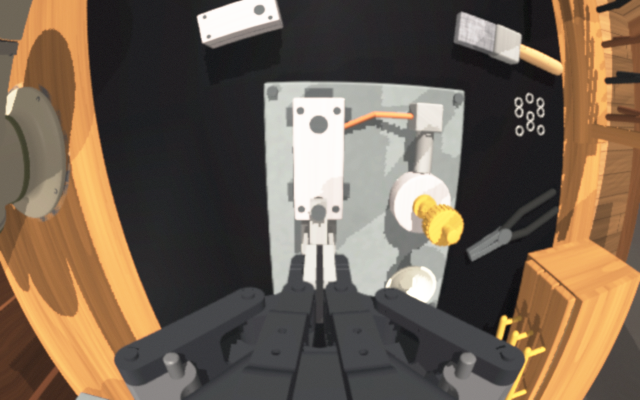

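```bash

python3 -m pendant '[[[0,0,0.3],[0,0,0]],[[0,0,0.3],[0,0,0]],[[0,0,0],[0,0,0]],[[-0.15,0,0],[0,0,0]],[[-0.15,0,0],[0,0,0]],[[-0.1,0,0],[0,0,0]],[[-0.1,0,0],[0,0,0]],[[0,0,0],[0,0,0]]]'
python3 - <<'E'
from rig import env
import cv2
from h import *
for n in("wrist","top","scene"):
    d=env.get_image(n); cv2.imwrite(f"pics/{n}9.png",d["image"][:,:,::-1])
E
```

```text
time_s: 16.73
position: [0.4806, -0.1593, 0.1768]
tool_rot: [[0.126, 0.992, 0.0], [0.992, -0.126, -0.0], [-0.0, 0.0, -1.0]]
ft_force: [-0.4, -0.8, 0.1]
grip_width: 0.0
```

View pics/wrist9.png

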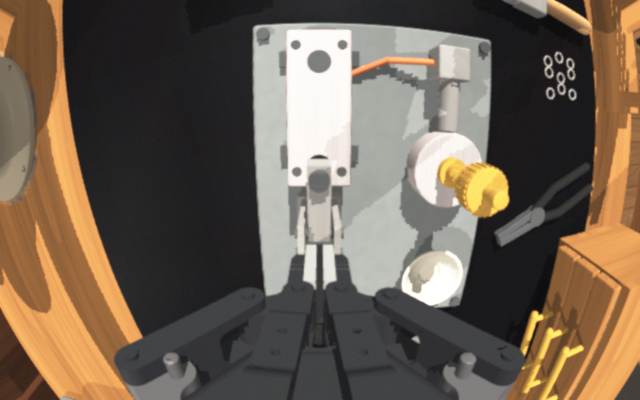

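```bash
python3 - <<'E'
import cv2
a=cv2.imread("pics/scene9.png")[130:265,190:310]; cv2.imwrite("pics/c6.png",cv2.resize(a,None,fx=4.4,fy=4.4,interpolation=cv2.INTER_CUBIC))
E
```

```text
(no output)
```

View pics/c6.png

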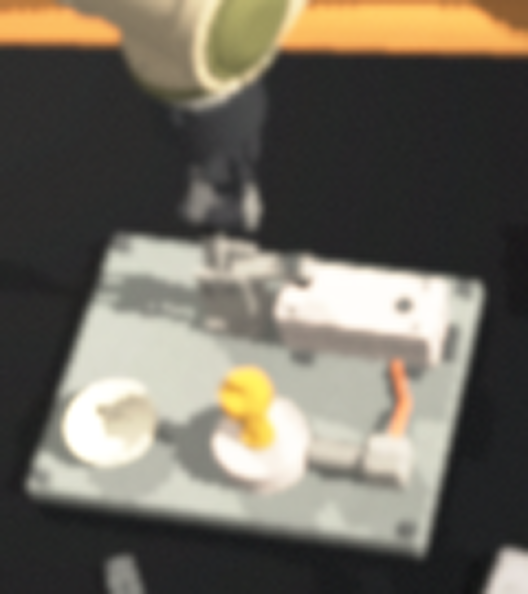

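```bash

python3 -m pendant '[[[-0.12,0,0],[0,0,0]],[[-0.12,0,0],[0,0,0]],[[-0.12,0,0],[0,0,0]],[[-0.12,0,0],[0,0,0]],[[0,0,0],[0,0,0]]]'
python3 -m pendant '[[[-0.12,0,0.03],[0,0,0]],[[-0.12,0,0.03],[0,0,0]],[[-0.1,0,0.03],[0,0,0]],[[0,0,0],[0,0,0]],[[0,0,0],[0,0,0]]]'
python3 - <<'E'
from rig import env
import cv2
from h import *
for n in("wrist","top","scene"):
    d=env.get_image(n); cv2.imwrite(f"pics/{n}10.png",d["image"][:,:,::-1])
a=cv2.imread("pics/scene10.png")[130:265,190:310]; cv2.imwrite("pics/c7.png",cv2.resize(a,None,fx=4.4,fy=4.4,interpolation=cv2.INTER_CUBIC))
E
```

```text
time_s: 17.5
position: [0.4745, -0.2071, 0.1766]
tool_rot: [[0.126, 0.992, -0.0], [0.992, -0.126, -0.0], [-0.0, -0.0, -1.0]]
ft_force: [-0.6, 0.3, -0.2]
grip_width: -0.0
time_s: 18.12
position: [0.4704, -0.2397, 0.1677]
tool_rot: [[0.125, 0.992, -0.0], [0.992, -0.125, 0.0], [0.0, -0.0, -1.0]]
ft_force: [-0.3, 0.4, 0.6]
grip_width: 0.0002
```

View pics/wrist10.png

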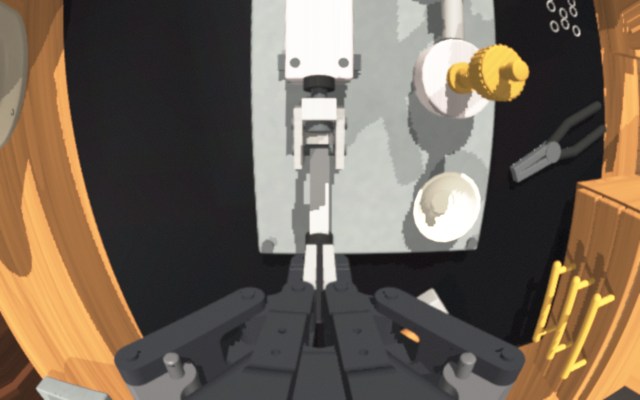

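View pics/c7.png

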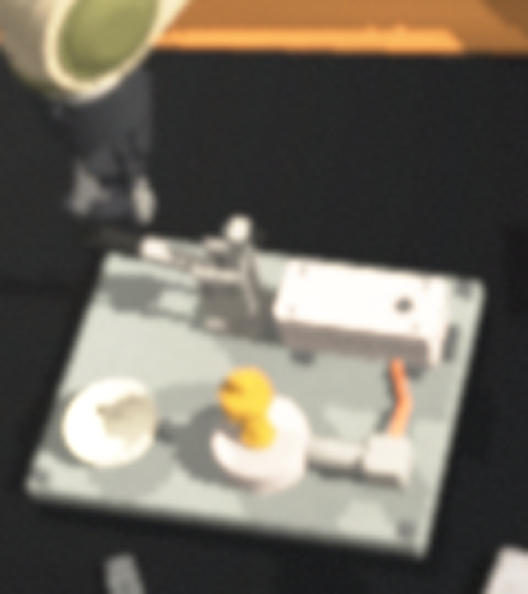

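```bash

python3 -m pendant '[[[0,0,-0.35],[0,0,0]],[[0,0,-0.35],[0,0,0]],[[0,0,-0.25],[0,0,0]],[[0.35,0,0],[0,0,0]],[[0.45,0,0],[0,0,0]],[[0.45,0,0],[0,0,0]],[[0.4,0,0],[0,0,0]],[[0,0,0],[0,0,0]],[[0,0,0],[0,0,0]],[[0,0,0],[0,0,0]]]' 1
python3 - <<'E'
from rig import env
import cv2
from h import *
for n in("wrist","top","scene"):
    d=env.get_image(n); cv2.imwrite(f"pics/{n}11.png",d["image"][:,:,::-1]); np.savez(f"pics/{n}11.npz",**d)
d=np.load("pics/wrist11.npz")
p=(.4814,-.1534,np.radians(-7.2))
L=[(sx*.024,.07+sy*.06,.07) for sx in(-1,1) for sy in(-1,1)]
w=wp(press(p,L),d);print(w)
a=cv2.imread("pics/wrist11.png")
c=cv2.resize(a[60:300,200:440],None,fx=2.5,fy=2.5,interpolation=cv2.INTER_CUBIC)
for u,v in w: cv2.drawMarker(c,(int((u-200+.5)*2.5),int((v-60+.5)*2.5)),(0,0,255),0,10,1)
cv2.imwrite("pics/c8.png",c)
E
```

```text
time_s: 19.52
position: [0.491, -0.077, 0.2627]
tool_rot: [[0.126, 0.992, -0.0], [0.992, -0.126, -0.0], [-0.0, -0.0, -1.0]]
ft_force: [-0.2, -0.1, -0.9]
grip_width: 0.0854
[[297.59395779 238.86881433]
 [295.3251777  130.79623098]
 [340.19931776 238.85413334]
 [342.30279852 130.76667678]]
```

View pics/c8.png

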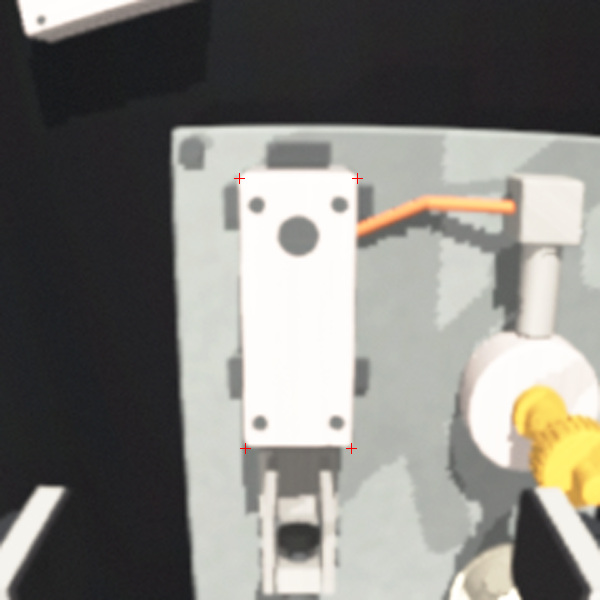

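View pics/wrist11.png

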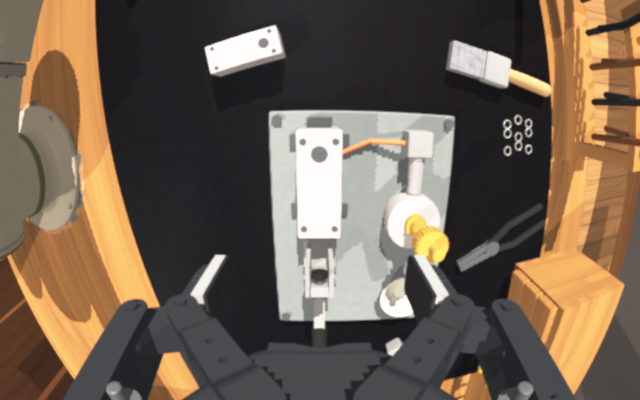

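```bash

python3 -m pendant '[[[0,0,0.4],[0,0,0]],[[0,0,0.4],[0,0,0]],[[0,0,0.4],[0,0,0]],[[0,0,0.4],[0,0,0]],[[0,0,0.3],[0,0,0]],[[0,0,0.2],[0,0,0]],[[0,0,0],[0,0,0]],[[0,0,0],[0,0,0]]]' 0.75
python3 -m pendant '[[[0,0,0],[0,0,0]],[[0,0,0],[0,0,0]],[[0,0,0],[0,0,0]],[[0,0,0],[0,0,0]],[[0,0,0],[0,0,0]],[[0,0,0],[0,0,0]]]' -0.2 60
python3 - <<'E'
from rig import env
import cv2
d=env.get_image("wrist"); cv2.imwrite("pics/wrist12.png",d["image"][:,:,::-1])
E
```

```text
time_s: 20.68
position: [0.4915, -0.0765, 0.0535]
tool_rot: [[0.125, 0.992, 0.001], [0.992, -0.125, -0.0], [-0.0, 0.001, -1.0]]
ft_force: [0.1, 1.0, 0.2]
grip_width: 0.0749
time_s: 21.42
position: [0.4913, -0.0763, 0.0537]
tool_rot: [[0.125, 0.992, 0.001], [0.992, -0.125, -0.001], [-0.001, 0.001, -1.0]]
ft_force: [-1.3, 0.3, 5.7]
grip_width: 0.0474
```

View pics/wrist12.png

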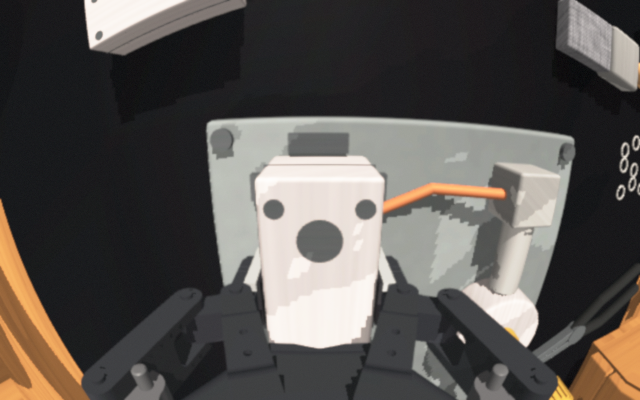

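```bash

python3 -m pendant '[[[0,0,-0.1],[0,0,0]],[[0,0,-0.2],[0,0,0]],[[0,0,-0.25],[0,0,0]],[[0,0,-0.25],[0,0,0]],[[0,0,-0.25],[0,0,0]],[[0,0,0],[0,0,0]]]'
python3 - <<'E'
from rig import env
import cv2
for n in("wrist","scene"):
    d=env.get_image(n); cv2.imwrite(f"pics/{n}13.png",d["image"][:,:,::-1])
E
```

```text
time_s: 22.22
position: [0.4914, -0.0762, 0.159]
tool_rot: [[0.125, 0.992, 0.003], [0.992, -0.125, -0.001], [-0.001, 0.003, -1.0]]
ft_force: [0.2, -1.0, -6.9]
grip_width: 0.0472
```

View pics/scene13.png

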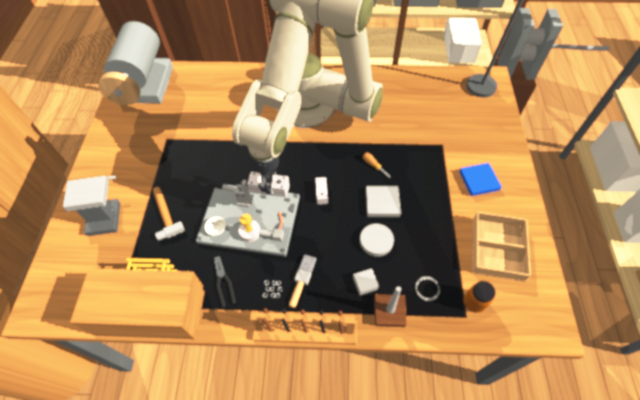

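View pics/wrist13.png

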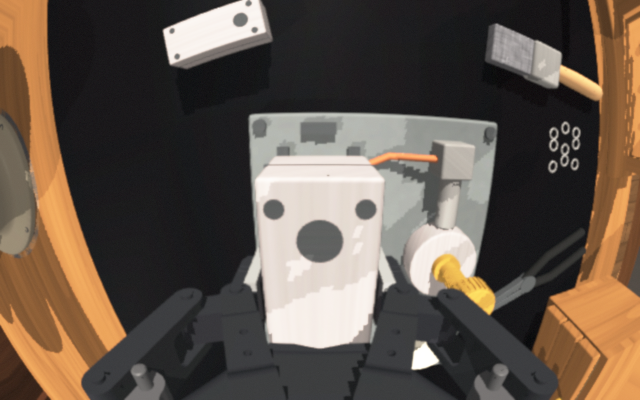

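```bash

python3 -m pendant '[[[0.2,-0.05,0],[0,0,0]],[[0.4,-0.09,0],[0,0,0]],[[0.4,-0.09,0],[0,0,0]],[[0.4,-0.09,0],[0,0,0]],[[0.4,-0.09,0],[0,0,0]],[[0.4,-0.09,0],[0,0,0]],[[0.4,-0.09,0],[0,0,0]],[[0.4,-0.09,0],[0,0,0]],[[0.4,-0.09,0],[0,0,0]],[[0.27,-0.03,0],[0,0,0]],[[0,0,0],[0,0,0]],[[0,0,0],[0,0,0]],[[0,0,0],[0,0,0]]]'
python3 - <<'E'
from rig import env
import cv2
from h import *
o=env.observe();print(o["position"])
for n in("wrist","top"):
    d=env.get_image(n); cv2.imwrite(f"pics/{n}14.png",d["image"][:,:,::-1]); np.savez(f"pics/{n}14.npz",**d)
d=np.load("pics/wrist14.npz"); a=cv2.imread("pics/wrist14.png")
C=np.array([(.0555,.057),(.0555,-.055),(-.055,-.0575),(-.0557,.0546)])
w=wp(np.c_[C+[.4567,.2903],np.full(4,.024)],d);print(w)
for u,v in w: cv2.drawMarker(a,(int(u),int(v)),(0,0,255),0,8,1)
cv2.imwrite("pics/c9.png",a)
E
```

```text
time_s: 23.95
position: [0.4575, 0.2972, 0.1573]
tool_rot: [[0.126, 0.992, -0.001], [0.992, -0.126, -0.0], [-0.001, -0.001, -1.0]]
ft_force: [0.2, 0.0, -7.6]
grip_width: 0.0472
[0.45746359 0.29715318 0.15730728]
[[376.10024452 132.61397763]
 [384.47067552 252.27650247]
 [269.8899904  267.56244235]
 [246.33781078 152.10252659]]
```

View pics/c9.png

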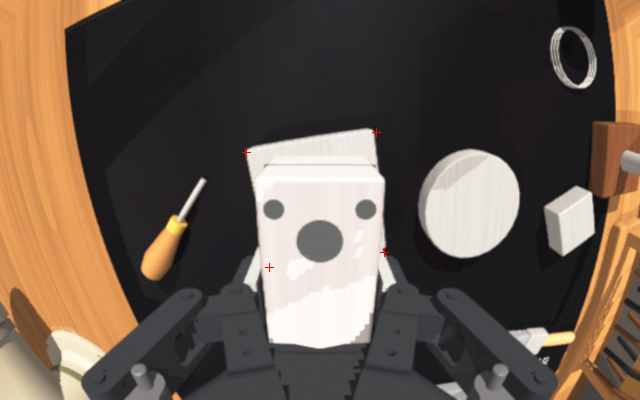

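View pics/top14.png

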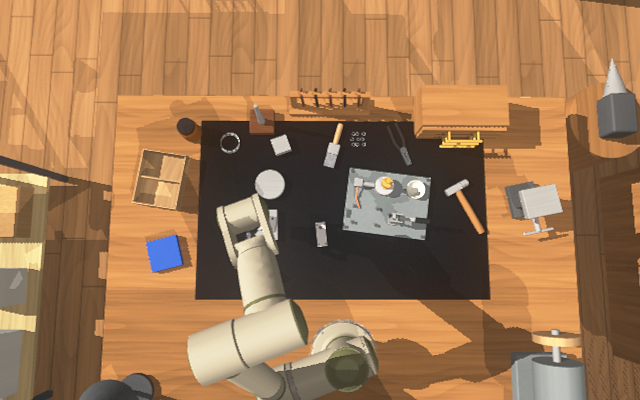

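```bash

python3 -m pendant '[[[0.03,0,0.2],[0,0,0]],[[0,0,0.25],[0,0,0]],[[0,0,0.25],[0,0,0]],[[0,0,0.15],[0,0,0]],[[0,0,0.08],[0,0,0]],[[0,0,0],[0,0,0]],[[0,0,0],[0,0,0]]]'
python3 -m pendant '[[[0,0,0.03],[0,0,0]],[[0,0,0],[0,0,0]],[[0,0,0],[0,0,0]]]'
```

```text
time_s: 24.92
position: [0.4583, 0.3011, 0.0655]
tool_rot: [[0.125, 0.992, 0.001], [0.992, -0.125, 0.001], [0.001, 0.001, -1.0]]
ft_force: [-0.2, -0.4, -6.9]
grip_width: 0.0473
time_s: 25.3
position: [0.4578, 0.301, 0.0618]
tool_rot: [[0.125, 0.992, 0.0], [0.992, -0.125, 0.0], [0.0, 0.0, -1.0]]
ft_force: [-1.0, -0.3, -7.0]
grip_width: 0.0473
```

```bash

python3 -m pendant '[[[0,0,0.02],[0,0,0]],[[0,0,0],[0,0,0]],[[0,0,0],[0,0,0]]]'
python3 -m pendant '[[[0,0,0.01],[0,0,0]],[[0,0,0],[0,0,0]],[[0,0,0],[0,0,0]]]'
python3 -m pendant '[[[0,0,0.01],[0,0,0]],[[0,0,0],[0,0,0]],[[0,0,0],[0,0,0]]]'
```

```text
time_s: 25.68
position: [0.4578, 0.301, 0.0597]
tool_rot: [[0.125, 0.992, -0.0], [0.992, -0.125, -0.0], [-0.0, -0.0, -1.0]]
ft_force: [-0.3, 0.3, -6.9]
grip_width: 0.0471
time_s: 26.05
position: [0.4578, 0.301, 0.0587]
tool_rot: [[0.125, 0.992, 0.0], [0.992, -0.125, 0.0], [0.0, 0.0, -1.0]]
ft_force: [0.6, -0.3, -6.8]
grip_width: 0.047
time_s: 26.42
position: [0.4579, 0.301, 0.0578]
tool_rot: [[0.125, 0.992, 0.0], [0.992, -0.125, 0.0], [0.0, 0.0, -1.0]]
ft_force: [-0.9, 0.6, -4.9]
grip_width: 0.0473
```

```bash

python3 -m pendant '[[[0,0,0.007],[0,0,0]],[[0,0,0],[0,0,0]],[[0,0,0],[0,0,0]]]'
python3 - <<'E'
from rig import env
import cv2
d=env.get_image("wrist"); cv2.imwrite("pics/wrist15.png",d["image"][:,:,::-1])
E
```

```text
time_s: 26.8
position: [0.4579, 0.301, 0.0577]
tool_rot: [[0.125, 0.992, 0.001], [0.992, -0.125, 0.0], [0.0, 0.001, -1.0]]
ft_force: [-4.3, -1.6, 6.2]
grip_width: 0.0473
```

View pics/wrist15.png

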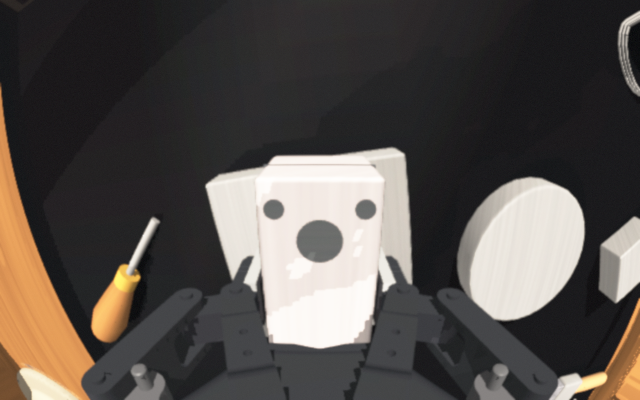

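```bash

python3 -m pendant '[[[0,0,0],[0,0,0]],[[0,0,0],[0,0,0]],[[0,0,0],[0,0,0]],[[0,0,0],[0,0,0]],[[0,0,0],[0,0,0]],[[0,0,0],[0,0,0]]]' 0.7
python3 -m pendant '[[[0,0,-0.2],[0,0,0]],[[0,0,-0.4],[0,0,0]],[[0,0,-0.5],[0,0,0]],[[0,0,-0.5],[0,0,0]],[[-0.5,0,0],[0,0,0]],[[-0.6,0,0],[0,0,0]],[[-0.6,0,0],[0,0,0]],[[-0.6,0,0],[0,0,0]],[[0,0,0],[0,0,0]],[[0,0,0],[0,0,0]]]'
python3 - <<'E'
from rig import env
import cv2
from h import *
for n in("wrist","top","scene"):
    d=env.get_image(n); cv2.imwrite(f"pics/{n}16.png",d["image"][:,:,::-1]); np.savez(f"pics/{n}16.npz",**d)
a=cv2.imread("pics/top16.png")[110:290,190:490]; cv2.imwrite("pics/c10.png",cv2.resize(a,None,fx=2.6,fy=2.6,interpolation=cv2.INTER_CUBIC))
E
```

```text
time_s: 27.6
position: [0.4578, 0.301, 0.057]
tool_rot: [[0.125, 0.992, -0.0], [0.992, -0.125, -0.0], [-0.0, -0.0, -1.0]]
ft_force: [0.5, -0.3, -0.9]
grip_width: 0.0729
time_s: 28.85
position: [0.4292, 0.073, 0.2171]
tool_rot: [[0.125, 0.992, 0.0], [0.992, -0.125, 0.0], [0.0, 0.0, -1.0]]
ft_force: [0.3, 1.1, -0.8]
grip_width: 0.0726
```

View pics/c10.png

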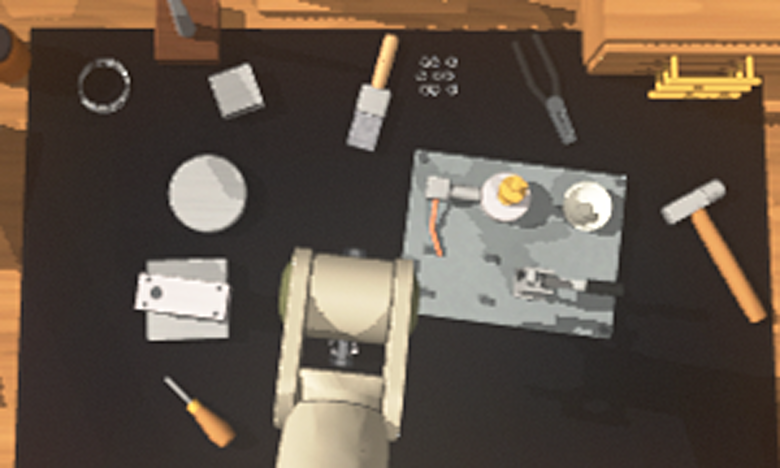

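View pics/wrist16.png

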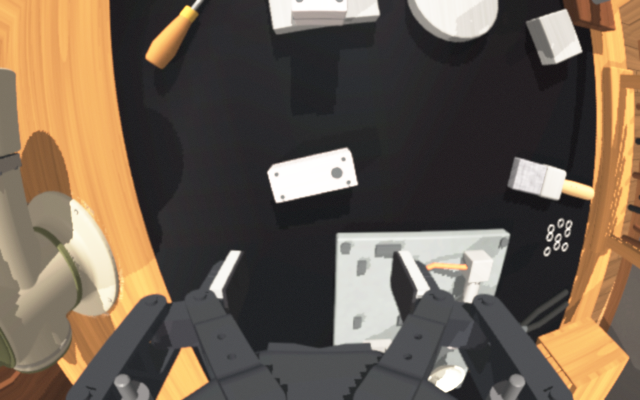

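```bash
python3 - <<'E'
from h import *
g=lambda l:np.array(l)/2.6-.3+[190,110]
b=np.array([(57,226),(212,222),(216,375),(58,380)])/5-.4+[235,165]
print(back("top",g([(139,273),(230,283),(225,321),(135,310)]),.074).mean(0),back("top",b,.024).mean(0))
E
```

```text
[0.45354137 0.2909042  0.074     ] [0.45367659 0.29029762 0.024     ]
```

```bash
python3 - <<'E'
from h import *
import cv2
p=(.4814,-.1534,np.radians(-7.2))
a=cv2.imread("pics/top16.png"); 
c=cv2.resize(a[160:250,335:445],None,fx=6,fy=6,interpolation=cv2.INTER_CUBIC)
for th,col in((1.75,(0,0,255)),(1.4,(255,0,0))):
  for r in(.055,.105):
    u,v=proj("top",press(p,[(0,-.038-r*np.sin(th-.436),.085+r*np.cos(th-.436))]))[0]; cv2.drawMarker(c,(int((u-335)*6),int((v-160)*6)),col,0,12,1)
cv2.imwrite("pics/c11.png",c)
E
```

```text
(no output)
```

View pics/c11.png

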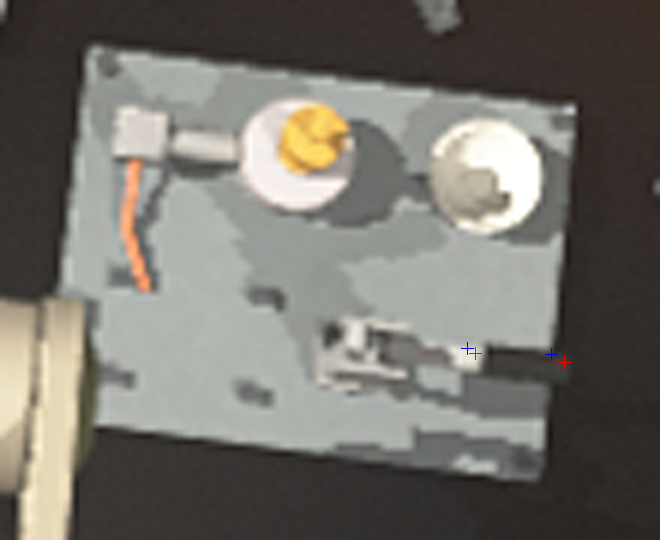

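The grip in this crop runs from (483,358) to (568,367), which fits the fully open angle of 1.75 rad. The bar stands upright. I'm handing the job in.

```bash
python3 -c "
from rig import env
print(env.observe()['ft_force'],env.observe()['grip_width']);print(env.close_job())"
```

```text
[-0.46432714  0.21019358  0.17990584] 0.07268728536716966
the job is handed in; nothing more can be done
None
```

The mould is on the square bench block and released, the clamp is open and the lock nut is up at its stop. I handed the job in after about 29 s of robot time; the interface gives no verdict.

- **Lock nut:** I unscrewed it about 2.1 rad counter-clockwise, until the wrist torque rose to about 0.7 N m, and took that as the stop. The nut's angle itself cannot be read.
- **Valve tip:** I pushed it about 5 mm down to a hard stop at 22 N and held it there for about 1.5 s. I then lifted the fingers well clear; its spring-back was not measured.
- **Clamp:** I threw the handle over centre and it fell open. In the last top picture the grip lies where the fully open angle of 1.75 rad puts it.
- **Mould:** I gripped it across its width, lifted it straight up and set it down gently. In the last top picture its centre is about 1 mm from the block's centre. It had touched down with the tool vertical and looks flat in the picture.
- **Bystanders:** the hammer, brush, burnisher, bowl, loose block and pliers look unmoved by eye in the pictures.
- **Robot:** at hand-in the arm was clear of everything, with a wrist force near zero.

The checks disagreed in one place: the cameras put the nut's x position 4 to 7 mm apart. I settled it from a close wrist picture and from feeling the grip. No check failed.

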